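# Seat the washer's agitator and hold it down

## Robot

A 6-joint arm with a two-finger parallel gripper is mounted at the origin on the work surface. World frame = base frame: x ahead of the robot, y to its left, z up, the work surface at z = 0. Lengths are in m, angles in rad, forces in N, time in s.
With the tool pointing down it reaches from about 0.275 to 0.825 m from the base axis. Payload 4.9 kg.
Tool frame: the origin (TCP) lies midway between the tips of the shut fingers; the grasp point (between the pads) lies 19 mm behind it (grip_point_offset is the distance from the TCP to the grasp point, in m); z points along the fingers, x is the direction in which the jaws open and shut, and the axes are right-handed (so a half turn about z gives the same grasp; the last joint's range is limited). The gripper opens to 85 mm and grips with 20 to 120 N. Pads are 22 mm wide; open, the fingers measure 114 mm over their backs; the gripper's body (76 mm by 85 mm) begins 54 mm behind the grasp point. The pads swing forward as they close: fully open they stand 13 mm farther back than shut.
Start: joints at [-1.423, 0.326, -0.193, 1.052, 0, 1.437], TCP at [0.153, -0.528, 0.231] pointing down, gripper open.
Joint ranges: [-2.65, 2.65], [-0.97, 1.79], [-1.3, 1.35], [-1.93, 2.1], [-1.47, 1.37], [-3.14, 3.14]. Speed limits (rad/s): [2.57, 2.57, 3.14, 3.14, 3.14, 3.14].

## Interface

Orientations are given as a rotation vector (axis times angle).
In Python, from cell import * gives the robot as it stands. Calls block until the motion is done:
- movep(position, orientation): joint-space move of the TCP to a pose.
- move_l(position, velocity=0.15, rot=None, until_force=None): straight line of the TCP; rot=None keeps the orientation; velocity is the mean speed in m/s. With until_force (N) it stops when the force on the tool has changed by that much, and returns True; else False.
- set_joints(angles): joint-space move.
- let_go() and grab(newtons=None): open the fingers fully, or close them until they stop; newtons is the grip in N (None keeps the last).
- sleep(seconds).
- ik(position, orientation): joint angles nearest the present ones, or None.
- get_state(): the state.
- grab_frame(name): name is "side" or "top"; returns a dict with "img" (480x640x3 uint8, red, green, blue), "fx", "fy", "cx", "cy" (pixels), "cam_to_world" (4x4, takes a point from camera to world coordinates). Camera axes: x right, y down, z forward; pixel columns grow to the right and rows downward; lengths in m; the calibration is good to about 2 mm. A picture is of the moment at which its call begins. There is no depth.
A pose or a line that the arm cannot do raises MotionError and nothing moves.
- sign_off(): hands the job in, once; it reports no verdict.
Trained networks look in the newest picture that a camera, given by its name, has taken for a name from the list of things; names that differ only in an ending like _2 or _b are one class to them, and where a whole thing is asked for, a point or a joint stands for the part that bears it (a point fixed in the world has none). Each returns a list of dicts, best first, with "score" (0 to 1); they miss things now and then, are a little off and sometimes report something else, mostly with a low value. They report only what shows in the picture. A call takes as long as a camera call.
- spot_in(camera, name): "centre" ([column, row] in pixels, amid what is visible of it).
- silhouettes(camera, name): "mask" (480x640 bool, what is visible of it) and "centre" ([column, row] in pixels, amid what is visible of it).
- tip_of(camera, name): "centre" ([column, row] in pixels: a listed point, or the origin of a listed thing).
The state is a dict: "clock": time; "q": joint angles; "joint_velocities": joint speeds; "tau": joint torques, N m; "position": TCP position; "eef_rot": TCP orientation; "contact_force": force on the tool from outside, world axes, zero at the start; "wrist_torque": the same for the moment, N m; "finger_gap": opening from 0.0 (shut) to 1.0 (fully open).
Only numpy, scipy, OpenCV 4.12 (cv2) and the standard library are available. Lean on these libraries where they do the work, as an engineer would, in place of code of your own. Each camera call takes 0.05 s, during which the arm holds its last target.

## Task

Take the four-armed agitator out of the rack by its square head, turn it until its cross-shaped foot matches the cross-shaped slots of the drive hub in the washer's basin, slide it in and push it fully home against the spring, collar on the hub. Finish while still gripping it by the head and pressing it down: do not let go. Leave the two-armed paddle, the small jar and the steel beaker alone.

Things in the scene. Friction and masses are not known exactly. Their poses are not given: they have to be found in the camera images.
- agitator: The four-armed agitator, 130-250 g, loose, upright in a well of the rack, at any yaw. Origin: centre of its square grey grip head, 22 x 22 mm, 40 mm tall; z up. Below: round post 18 mm thick, four flat arms along its +-x and +-y axes (48 mm long from the axis, z -59 to -41 mm), collar 44 mm across with underside at z -68 mm. Head faces, arms and foot share directions: same every quarter turn.
- agitator_foot (a point): Centre of the tip of the agitator's foot, on its axis, 100 mm below the head's centre. The foot is a cross of two blades, along the same x and y as the arms, each 28 mm long and 7 mm thick, 32 mm from tip to collar; the last 5 mm are thinned to 24 x 4.5 mm.
- hub: Aluminium drive hub, 52 mm across, amid the washer's round basin (radius 100 mm, rim 13 mm lower than the hub). Origin: centre of its top face, about 122 mm above the table; z up. Two crossed slots, 9 mm wide, 36 mm long, along its x and y axes, open upward. It stands at any angle and is stiff to turn (0.15 N m). Agitator fully home: head's centre 68 mm above this point.
- seat (a joint): Spring seat at the bottom of the hub's slots: 0 = up (its black top 24 mm below the hub's top face), 0.008 m = pressed down by the foot of a fully seated agitator, its collar on the hub; stop at 0.010. It takes about 5 N to start, 10 N at 8 mm, and springs up again when released.
- rack: White plastic block 90 x 230 mm, 40 mm high, fixed. Origin: centre of its underside; z up. Two round wells, 33 mm wide, right through, at y = +65 and -65 mm; agitator and paddle hang in them by their collars. The agitator's foot must rise 32 mm to leave its well.
- paddle: The other, two-armed paddle in the rack's other well: same head, post and collar, two arms only along its +-x axis, round foot. Origin: centre of its head. Leave it where it is.
- jar_center (a point): Centre (half-way up the 80 mm body) of a small clear jar with a steel lid and knob, 56 mm diameter, 106 mm tall overall, standing between rack and washer. Leave it alone.
- beaker_center (a point): Centre (half-way up) of an open steel beaker, 54 mm diameter, 75 mm tall, standing between rack and washer. Leave it alone.

How it is judged:
By the outcome, as a careful person would: the job done as asked, in the order asked, and still so for the second after the job is handed in, while the arm keeps its last pose, push and grip.
It also fails if it takes over 43 s, if anything falls off the work surface, if the arm or the gripper's body presses on something with over 40 N, if the wrist force passes 120 N, or if a joint passes its speed limit or range.

## Working session

There is one attempt and no reset: what is moved stays moved. The work goes in short steps, each a Python script; the robot and the scene stay as the last script left them, time stands still between calls to the robot, and variables do not carry over. Pictures are saved under pics/ and viewed, and the job is handed in when it is done.

```bash
mkdir -p pics; ls; python3 - <<'E'
from cell import *
import cv2,numpy as np
for c in ("side","top"):
    f=grab_frame(c); cv2.imwrite(f"pics/{c}0.png",f["img"][:,:,::-1])
    print(c,f["fx"],f["fy"],f["cx"],f["cy"],np.round(f["cam_to_world"],4).tolist())
    for n in ["agitator","agitator_foot","hub","rack","paddle","jar_center","beaker_center"]:
        print(n,[(np.round(d["centre"],1).tolist(),round(d["score"],2)) for d in tip_of(c,n)[:2]])
s=get_state();print(s)
E
```

```text
pics
side 558.5585748206382 558.5585748206382 337.1898165872344 242.02787025404805 [[0.9384, -0.246, 0.2427, 0.3389], [-0.3455, -0.6814, 0.6452, -0.6325], [0.0067, -0.6893, -0.7244, 0.8523], [0.0, 0.0, 0.0, 1.0]]
agitator [([318.6, 197.6], 0.58)]
agitator_foot [([319.5, 234.2], 0.81)]
hub [([377.5, 381.2], 0.95), ([321.6, 235.9], 0.5)]
rack [([311.3, 216.5], 0.95), ([289.8, 292.1], 0.5)]
paddle [([306.0, 157.2], 0.56)]
jar_center [([384.5, 262.7], 0.76)]
beaker_center [([289.6, 292.3], 0.62)]
top 536.7983868289394 536.7983868289394 320.7382892551109 238.43065343422387 [[-0.1253, -0.972, 0.199, 0.4292], [-0.9921, 0.123, -0.0239, 0.0345], [-0.0012, -0.2004, -0.9797, 0.989], [0.0, 0.0, 0.0, 1.0]]
agitator [([240.5, 254.8], 0.81)]
agitator_foot []
hub [([498.0, 254.3], 0.77)]
rack [([214.4, 266.2], 0.84)]
paddle [([162.6, 255.9], 0.59), ([325.5, 208.7], 0.41)]
jar_center [([324.7, 208.0], 0.8), ([213.1, 266.6], 0.18)]
beaker_center [([340.1, 312.2], 0.67)]
{'clock': 0.8, 'q': array([-1.42323981e+00,  3.26172485e-01, -1.92577775e-01,  1.05203506e+00,
        2.54476789e-05,  1.43661056e+00]), 'joint_velocities': array([-0.00112185,  0.00034998, -0.00078085, -0.00105644,  0.00112675,
        0.00034253]), 'tau': array([-1.50605545e-03, -4.43270230e+01,  2.62746549e+01,  6.41732149e-04,
       -2.37386603e-04, -3.33264936e-06]), 'position': array([ 0.15294492, -0.52832482,  0.23130429]), 'eef_rot': array([-2.51133070e+00,  1.88752676e+00, -4.03785289e-05]), 'contact_force': array([-0.72662771, -0.09516837,  0.1727242 ]), 'wrist_torque': array([-0.01347538,  0.06020331, -0.09570412]), 'finger_gap': 0.9983203193423735}
```

View pics/side0.png

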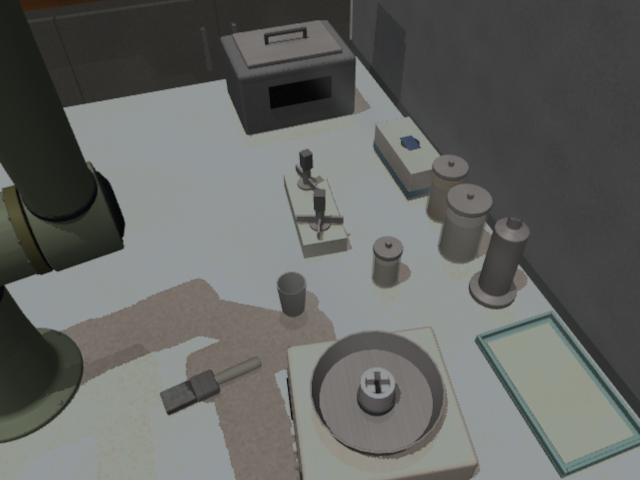

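View pics/top0.png

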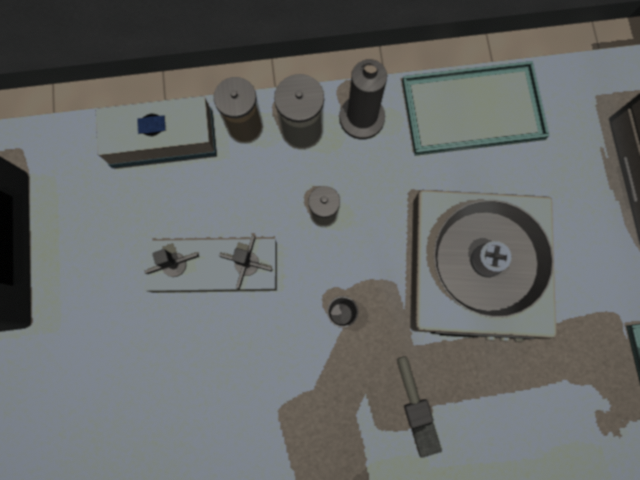

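```bash
python3 - <<'E'
import cv2,numpy as np
t=cv2.imread("pics/top0.png");s=cv2.imread("pics/side0.png")
def c(im,x,y,w,h,k): return cv2.resize(im[y:y+h,x:x+w],None,fx=k,fy=k,interpolation=cv2.INTER_CUBIC)
A=c(t,205,220,80,80,5);B=c(t,460,220,80,80,5)
C=c(s,275,165,80,80,5)
cv2.imwrite("pics/crop_t.png",np.hstack([A,B]))
D=c(s,340,345,80,80,5)
cv2.imwrite("pics/crop_s.png",np.hstack([C,D]))
E
```

```text
(no output)
```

View pics/crop_t.png

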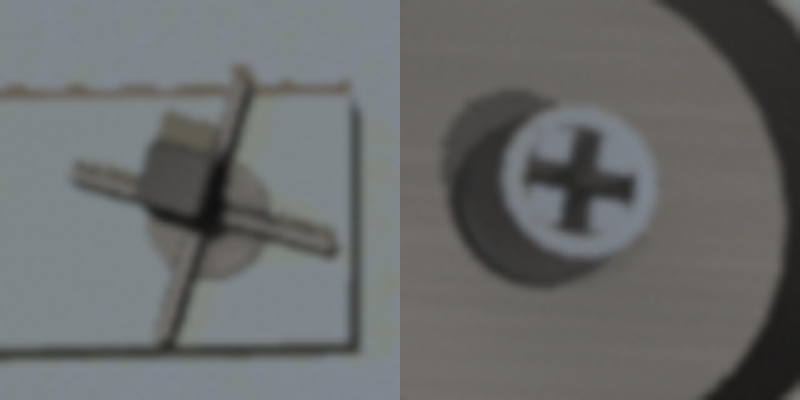

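View pics/crop_s.png

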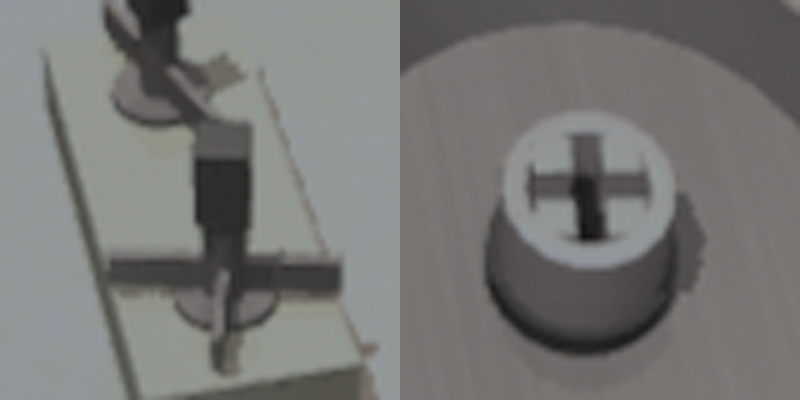

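```bash
cat > h.py <<'E'
import numpy as np,cv2
CAM={"side":(558.5585748206382,337.1898165872344,242.02787025404805,np.array([[0.9384,-0.246,0.2427,0.3389],[-0.3455,-0.6814,0.6452,-0.6325],[0.0067,-0.6893,-0.7244,0.8523]])),
"top":(536.7983868289394,320.7382892551109,238.43065343422387,np.array([[-0.1253,-0.972,0.199,0.4292],[-0.9921,0.123,-0.0239,0.0345],[-0.0012,-0.2004,-0.9797,0.989]]))}
def ray(c,p):
    f,cx,cy,T=CAM[c]; p=np.atleast_2d(p).astype(float)
    d=np.c_[(p[:,0]-cx)/f,(p[:,1]-cy)/f,np.ones(len(p))]@T[:,:3].T
    return T[:,3],d
def onz(c,p,z):
    o,d=ray(c,p); return o+d*((z-o[2])/d[:,2])[:,None]
def proj(c,X):
    f,cx,cy,T=CAM[c]; X=np.atleast_2d(X); q=(X-T[:,3])@T[:,:3]
    return np.c_[f*q[:,0]/q[:,2]+cx,f*q[:,1]/q[:,2]+cy]
def tri(ps):
    A=np.zeros((3,3));b=np.zeros(3)
    for c,p in ps.items():
        o,d=ray(c,p);d=d[0]/np.linalg.norm(d[0]);M=np.eye(3)-np.outer(d,d);A+=M;b+=M@o
    X=np.linalg.solve(A,b);return X,{c:(proj(c,X)[0]-p).round(1) for c,p in ps.items()}
def rectify(img,c,center,z,half,s=0.00025):
    n=int(2*half/s)+1; g=np.linspace(-half,half,n)
    gx,gy=np.meshgrid(g,g[::-1]); X=np.c_[gx.ravel()+center[0],gy.ravel()+center[1],np.full(n*n,z)]
    p=proj(c,X).astype(np.float32).reshape(n,n,2)
    return cv2.remap(img,p[...,0],p[...,1],cv2.INTER_CUBIC)  # x right, y up
E
python3 - <<'E'
from h import *
print("head",tri({"side":(318.6,197.6),"top":(240.5,254.8)}))
print("hub",tri({"side":(377.5,381.2),"top":(498.0,254.3)}))
print("paddle",tri({"side":(306.0,157.2),"top":(162.6,255.9)}))
print("jar",tri({"side":(384.5,262.7),"top":(324.7,208)}),"beaker",tri({"side":(289.6,292.3),"top":(340.1,312.2)}))
a=np.array([(75,168),(335,245),(242,72),(168,345)])/5+[205,220]
P=onz("top",a,0.067);print(P)
for i in(0,2):
    d=P[i+1]-P[i];print(np.degrees(np.arctan2(d[1],d[0]))%90,np.linalg.norm(d))
C=onz("top",[(580-400)/5+460,182/5+220],0.122)[0]; Cs=onz("side",[(588-400)/5+340,187/5+345],0.122)[0];print(C,Cs)
out=[]
from scipy.optimize import minimize
for c,ctr in(("top",C),("side",Cs)):
    im=cv2.imread(f"pics/{c}0.png"); R=rectify(im,c,ctr,0.122,0.035); out.append(cv2.resize(R,(400,400)))
    g=cv2.cvtColor(R,cv2.COLOR_BGR2GRAY).astype(float); n=len(g);l=np.linspace(-.035,.035,n);X,Y=np.meshgrid(l,l[::-1])
    # model: bright disc r=26, dark cross
    def mod(v):
        x,y,t=v; u=(X-x)*np.cos(t)+(Y-y)*np.sin(t); w=-(X-x)*np.sin(t)+(Y-y)*np.cos(t)
        sg=lambda d:1/(1+np.exp(-d/0.0005))
        b=lambda hx,hy:sg(hx-abs(u))*sg(hy-abs(w))
        disc=sg(.026-np.hypot(X-x,Y-y)); cr=np.maximum(b(.018,.0045),b(.0045,.018))
        return disc*(1-cr),np.hypot(X-x,Y-y)<.029
    def cost(v):
        m,k=mod(v); return -np.corrcoef(m[k],g[k])[0,1]
    best=min((minimize(cost,[0,0,t],method="Nelder-Mead",options=dict(initial_simplex=[[0,0,t],[.003,0,t],[0,.003,t],[0,0,t+.15]])) for t in np.radians([0,22,45,67])),key=lambda r:r.fun)
    print(c,best.fun,ctr[:2]+best.x[:2],np.degrees(best.x[2])%90)
cv2.imwrite("pics/rect.png",np.hstack(out))
E
```

```text
head (array([0.59412618, 0.14810073, 0.11685049]), {'side': array([ 0.7, -0.2]), 'top': array([-0.1,  0.9])})
hub (array([ 0.54086659, -0.26874824,  0.12897155]), {'side': array([ 0.5, -0.1]), 'top': array([-0. ,  0.4])})
paddle (array([0.60857864, 0.27472587, 0.11979358]), {'side': array([ 0.3, -0.1]), 'top': array([-0. ,  0.4])})
jar (array([ 0.67342297, -0.00232548,  0.05291841]), {'side': array([ 0.2, -0.1]), 'top': array([-0. ,  0.3])}) beaker (array([ 0.48444772, -0.00525159,  0.04720279]), {'side': array([ 0.9, -0.2]), 'top': array([-0.,  1.])})
[[0.61174613 0.18963481 0.067     ]
 [0.57342928 0.10258605 0.067     ]
 [0.63849444 0.12842064 0.067     ]
 [0.54611752 0.16331984 0.067     ]]
66.24201823128249 0.09510871380036362
69.30386842766725 0.09874943012369464
[ 0.53951009 -0.26747192  0.122     ] [ 0.54140403 -0.26703388  0.122     ]
top -0.8798369941942784 [ 0.54075702 -0.26743154] 70.87142582508386
side -0.8681073437759768 [ 0.54122086 -0.26604245] 70.62572935473649
```

View pics/rect.png

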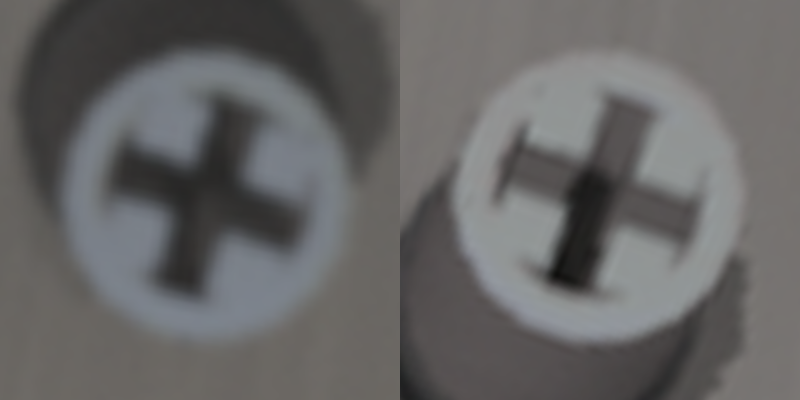

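```bash
python3 - <<'E'
from h import *
o=[]
for c,ctr,a in(("top",(.54076,-.26743),70.8),("side",(.54122,-.26604),70.8)):
    R=rectify(cv2.imread(f"pics/{c}0.png"),c,ctr,0.122,0.030,.00015); R=cv2.convertScaleAbs(R,alpha=1.6);k=R.shape[0]
    R=cv2.resize(R,(400,400)); t=np.radians(a);s=400/.06
    def px(u,w): return (int(200+s*(u*np.cos(t)-w*np.sin(t))),int(200-s*(u*np.sin(t)+w*np.cos(t))))
    for hx,hy in((.018,.0045),(.0045,.018)):
        cv2.polylines(R,[np.array([px(hx,hy),px(-hx,hy),px(-hx,-hy),px(hx,-hy)])],True,(0,0,255),1)
    cv2.circle(R,(200,200),int(.026*s),(0,255,0),1); o.append(R)
cv2.imwrite("pics/ov.png",np.hstack(o))
E
```

```text
(no output)
```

View pics/ov.png

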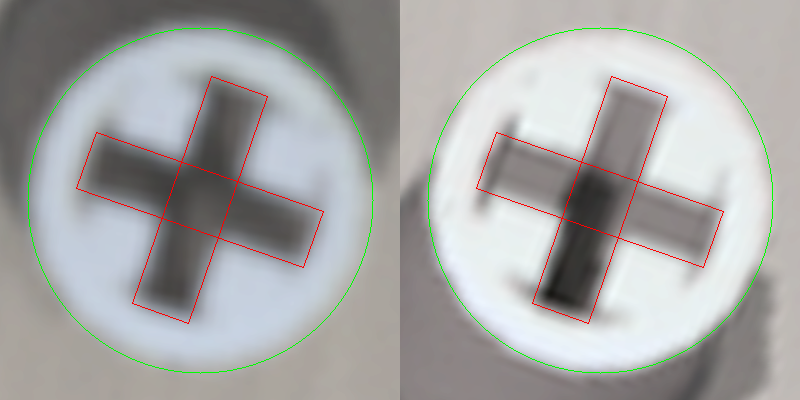

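```bash
cat >> h.py <<'E'
from scipy.spatial.transform import Rotation as Ro
def down(deg):
    a=np.radians(deg);c,s=np.cos(a),np.sin(a)
    return Ro.from_matrix(np.array([[c,s,0],[s,-c,0],[0,0,-1]])).as_rotvec()
E
python3 - <<'E'
from cell import *
from h import *
for a in(67.8,157.8,247.8,-22.2):
    q=ik([.5925,.146,.2],down(a)); q2=ik([.541,-.267,.25],down(a+3))
    print(a,None if q is None else q.round(2),None if q2 is None else q2.round(2))
E
```

```text
67.8 [ 0.12  0.46 -0.07  1.04  0.    0.51] [-0.58  0.42 -0.01  1.14  0.   -0.25]
157.8 [ 0.12  0.46 -0.07  1.04 -0.   -1.06] [-0.58  0.42 -0.01  1.14 -0.   -1.82]
247.8 [ 0.12  0.46 -0.07  1.04  0.   -2.63] [-0.58  0.42 -0.01  1.14 -0.    2.9 ]
-22.2 [ 0.12  0.46 -0.07  1.04 -0.    2.08] [-0.58  0.42 -0.01  1.14  0.    1.33]
```

```bash
python3 - <<'E'
from cell import *
from h import *
r=down(67.8)
movep([.5925,.146,.20],r)
f=move_l([.5925,.146,.089],velocity=0.1,until_force=8)
print(f,get_state()["position"],get_state()["contact_force"],get_state()["clock"])
if not f:
    for c in("top","side"):
        im=grab_frame(c)["img"][:,:,::-1]; x,y=proj(c,[.5925,.146,.1])[0].astype(int)
        cv2.imwrite(f"pics/g_{c}.png",cv2.resize(im[y-60:y+60,x-60:x+60],(400,400),interpolation=cv2.INTER_CUBIC))
E
python3 -c "
import cv2,numpy as np
cv2.imwrite('pics/g.png',np.hstack([cv2.imread('pics/g_top.png'),cv2.imread('pics/g_side.png')]))"
```

```text
False [0.5930857  0.14608654 0.08973274] [ 0.83284025 -0.28380478  0.58567055] 4.8917
```

View pics/g.png

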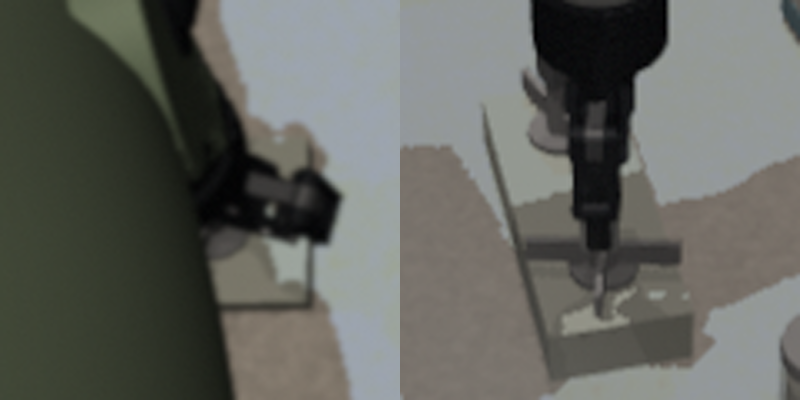

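The side view shows the near finger centred on the post (crop ~(600,230)); the arms are clear below. Gripping now.

```bash
python3 - <<'E'
from cell import *
from h import *
grab(80)
s=get_state();print(s["finger_gap"],s["contact_force"],s["wrist_torque"],s["clock"],s["position"])
f=move_l([.5925,.146,.095],velocity=0.05)
move_l([.5925,.146,.245],velocity=0.15)
s=get_state();print(s["finger_gap"],s["contact_force"],s["wrist_torque"],s["clock"],s["position"])
for c in("top","side"):
    im=grab_frame(c)["img"][:,:,::-1].copy(); cv2.imwrite(f"pics/lift_{c}.png",im);x,y=proj(c,[.5925,.146,.2])[0].astype(int)
    x=min(max(x,70),570);y=min(max(y,70),410)
    cv2.imwrite(f"pics/g_{c}.png",cv2.resize(im[y-70:y+70,x-70:x+70],(400,400),interpolation=cv2.INTER_CUBIC))
cv2.imwrite('pics/g2.png',np.hstack([cv2.imread('pics/g_top.png'),cv2.imread('pics/g_side.png')]))
E
```

```text
0.24799697351533767 [-0.33600677  0.80068486 -0.61751307] [ 0.0460949  -0.01832564  0.00067441] 5.5917 [0.59233744 0.14598254 0.08880687]
0.24505790613788547 [-0.1834261   0.07679528 -3.13157288] [0.04352421 0.00911015 0.00717675] 7.0083 [0.59186106 0.14588747 0.24393256]
```

View pics/g2.png

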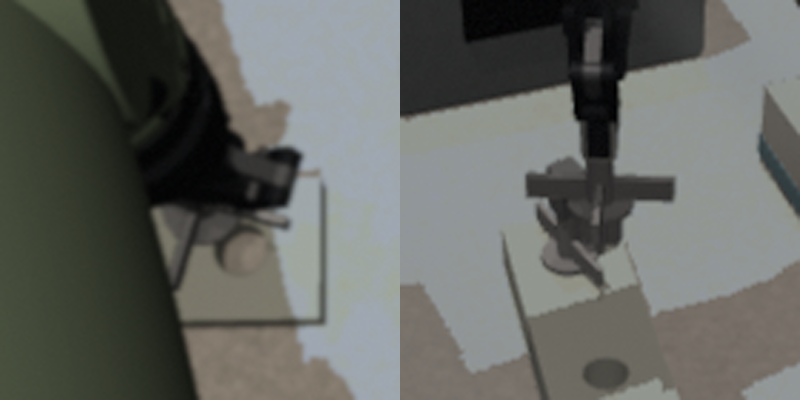

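Agitator is out of the rack, hanging upright. Carry to above the hub.

```bash
python3 - <<'E'
from cell import *
from h import *
move_l([.541,-.2667,.245],velocity=0.2,rot=down(70.8))
sleep(0.3)
s=get_state();print(s["finger_gap"],s["contact_force"],s["wrist_torque"],s["clock"],s["position"],Ro.from_rotvec(s["eef_rot"]).as_matrix().round(4).tolist())
o=[]
for c in("top","side"):
    im=grab_frame(c)["img"][:,:,::-1].copy(); cv2.imwrite(f"pics/hub_{c}.png",im);x,y=proj(c,[.541,-.267,.17])[0].astype(int)
    x=min(max(x,60),580);y=min(max(y,60),420)
    o.append(cv2.resize(im[y-60:y+60,x-60:x+60],(400,400),interpolation=cv2.INTER_CUBIC))
    print(c,[(d["centre"],d["score"]) for d in tip_of(c,"agitator_foot")],proj(c,[.541,-.2667,.164]),x,y)
cv2.imwrite('pics/g3.png',np.hstack(o))
E
```

```text
0.24761680808773007 [ 0.58417947  0.07106465 -1.44265533] [-0.01685964  0.02174343  0.02630026] 9.6417 [ 0.54108196 -0.26640996  0.24506404] [[0.3284, 0.9445, 0.0], [0.9445, -0.3284, -0.0], [-0.0, 0.0, -1.0]]
top [([503.4, 251.2], 0.72)] [[503.88041097 250.99855029]] 505 250
side [([381.3, 366.0], 0.86)] [[378.99618253 367.09564001]] 379 365
```

View pics/g3.png

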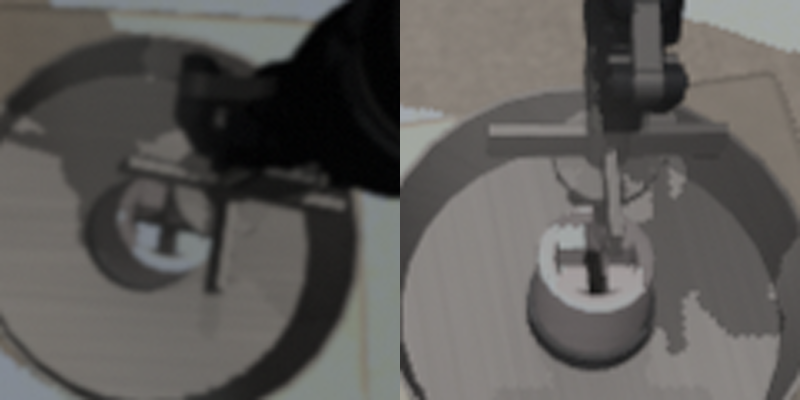

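```bash
python3 - <<'E'
from h import *
im=cv2.imread("pics/hub_side.png")
x,y=340,320
crop=cv2.resize(im[y:y+72,x:x+96],None,fx=8,fy=8,interpolation=cv2.INTER_CUBIC)
crop=cv2.convertScaleAbs(crop,alpha=1.5)
def poly(P,col):
    q=(proj("side",P)-[x,y]+.5)*8
    cv2.polylines(crop,[q.astype(int)],True,col,1)
def draw(off,col):
    C=np.array([.54108,-.26641])+off; t=np.radians(160.8);u=np.array([np.cos(t),np.sin(t)]);hz=.264
    poly([[*(C+u*a),hz+b] for a,b in((-.048,-.041),(.048,-.041),(.048,-.059),(-.048,-.059))],col)
    poly([[*(C+u*a),hz+b] for a,b in((-.012,-.095),(.012,-.095),(.012,-.1),(-.012,-.1))],col)
    v=np.array([-u[1],u[0]])
    poly([[*(C+v*a),hz+b] for a,b in((-.014,-.068),(.014,-.068),(.014,-.095),(-.014,-.095))],col)
u=np.array([.944,-.329])
draw(0*u,(0,0,255));draw(.0025*u,(0,255,0))
cv2.imwrite("pics/g4.png",crop)
E
```

```text
(no output)
```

View pics/g4.png

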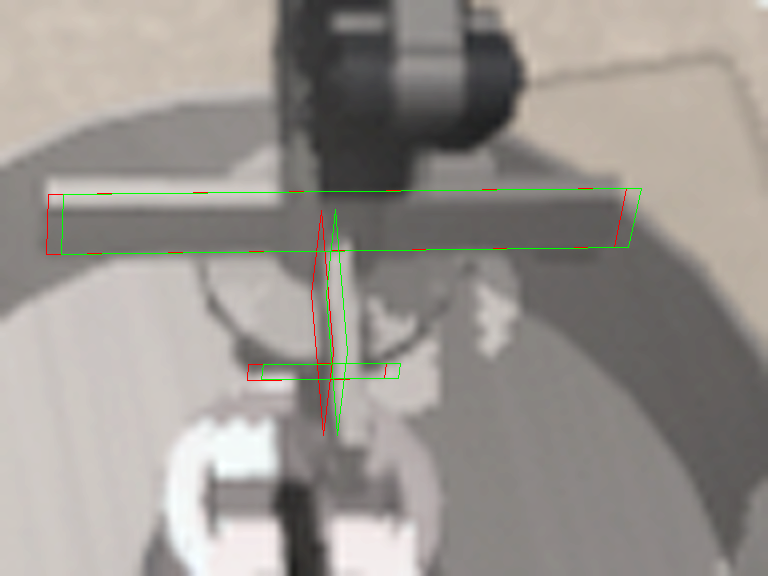

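Arm ends match the zero-offset model (crop (48,190), (622,185)), so the agitator is centred in the grip to within about 0.5 mm. Descend with force guard.

```bash
python3 - <<'E'
from cell import *
from h import *
move_l([.541,-.2668,.210],velocity=0.1)
f=move_l([.541,-.2668,.181],velocity=0.03,until_force=5)
s=get_state();print(f,s["finger_gap"],s["contact_force"],s["wrist_torque"],s["clock"],s["position"])
o=[]
for c in("top","side"):
    im=grab_frame(c)["img"][:,:,::-1].copy(); cv2.imwrite(f"pics/ins_{c}.png",im);x,y=proj(c,[.541,-.267,.14])[0].astype(int)
    x=min(max(x,50),590);y=min(max(y,50),430)
    o.append(cv2.resize(im[y-50:y+50,x-50:x+50],(400,400),interpolation=cv2.INTER_CUBIC))
cv2.imwrite('pics/g5.png',np.hstack(o))
E
```

```text
True 0.2484220879114195 [-0.46999304  0.80543445  6.31135799] [0.10110807 0.21545104 0.02441102] 10.9 [ 0.54126587 -0.26691292  0.19730584]
```

View pics/g5.png

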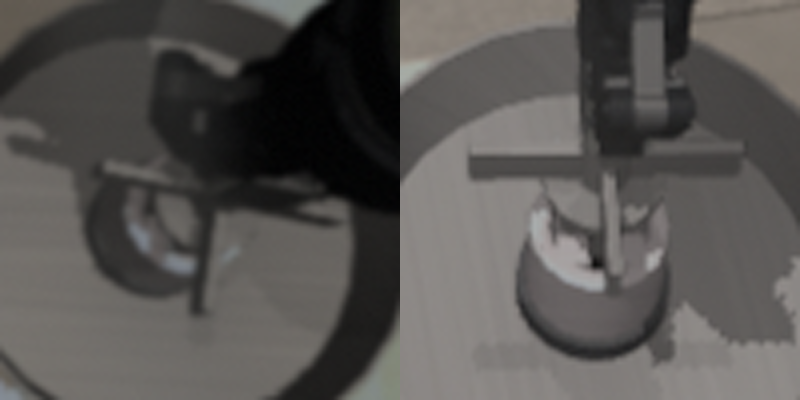

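Stopped 5.7 mm in: the thinned tip entered and the shoulder is caught. Search small offsets, force-guarded.

```bash
python3 - <<'E'
from cell import *
from h import *
v=np.array([np.cos(np.radians(70.8)),np.sin(np.radians(70.8))]);u=np.array([-v[1],v[0]])
B=np.array([.541,-.2668])
for dv,du,da in((-.0008,0,0),(-.0016,0,0),(-.0008,0,2.5),(-.0008,0,-2.5),(.0008,0,0)):
    xy=B+dv*v+du*u
    move_l([*B,.1995],velocity=0.05)
    move_l([*xy,.1993],velocity=0.05,rot=down(70.8+da))
    f=move_l([*xy,.181],velocity=0.03,until_force=5)
    s=get_state();print(dv,du,da,f,s["contact_force"].round(2),s["wrist_torque"].round(3),round(s["clock"],2),s["position"].round(4))
    if s["position"][2]<.190: break
E
```

```text
-0.0008 0 0 False [ 0.58 -0.27 -1.36] [-0.167  0.137  0.048] 12.26 [ 0.5406 -0.2676  0.1809]
```

```bash
python3 - <<'E'
from cell import *
from h import *
v=np.array([np.cos(np.radians(70.8)),np.sin(np.radians(70.8))])
xy=np.array([.541,-.2668])-.0008*v
f=move_l([*xy,.160],velocity=0.02,until_force=22)
for _ in range(3):
    s=get_state();print(f,s["finger_gap"],s["contact_force"].round(2),s["wrist_torque"].round(3),round(s["clock"],2),s["position"].round(4)); sleep(0.3)
o=[]
for c in("top","side"):
    im=grab_frame(c)["img"][:,:,::-1].copy(); x,y=proj(c,[.541,-.267,.14])[0].astype(int)
    x=min(max(x,50),590);y=min(max(y,50),430)
    o.append(cv2.resize(im[y-50:y+50,x-50:x+50],(400,400),interpolation=cv2.INTER_CUBIC))
cv2.imwrite('pics/g6.png',np.hstack(o))
E
```

```text
True 0.24624797241796387 [-1.48  0.16  7.22] [0.273 0.502 0.062] 12.93 [ 0.5412 -0.2678  0.1711]
True 0.24969365587487255 [-1.72  0.38  6.77] [0.297 0.536 0.   ] 13.22 [ 0.5412 -0.2678  0.1711]
True 0.2438331586111272 [-1.88  1.63  7.08] [0.252 0.526 0.003] 13.53 [ 0.5412 -0.2678  0.1711]
```

View pics/g6.png

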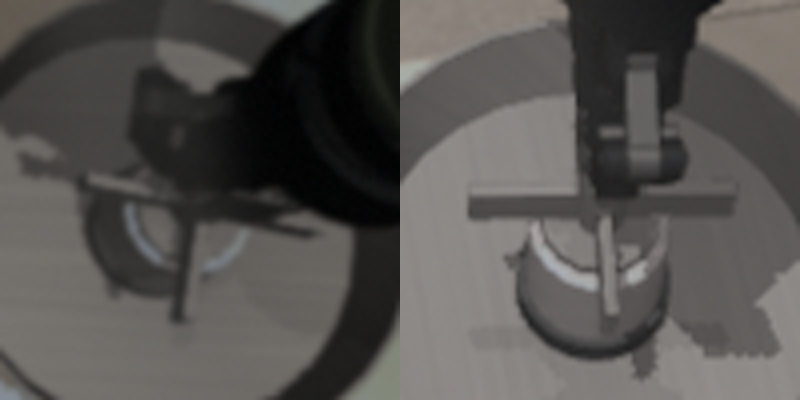

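```bash
python3 - <<'E'
from cell import *
from h import *
for k in range(6):
    s=get_state();p=s["position"]
    z=.1705-.0007*k
    f=move_l([.5412-.0001,-.2678,z],velocity=0.01,until_force=15); sleep(.15)
    s=get_state();print(z,f,round(s["finger_gap"],3),s["contact_force"].round(2),s["wrist_torque"].round(3),round(s["clock"],2),s["position"].round(4))
    if s["contact_force"][2]>19: break
E
```

```text
0.1705 False 0.249 [-1.29  1.62  7.21] [ 0.226  0.708 -0.037] 14.32 [ 0.5413 -0.2678  0.1717]
0.1698 False 0.247 [-2.44  1.32  7.13] [0.239 0.669 0.051] 14.72 [ 0.5413 -0.2678  0.1709]
0.1691 False 0.243 [-1.88  1.53 11.16] [0.359 0.897 0.005] 15.12 [ 0.5413 -0.2678  0.1707]
0.16840000000000002 False 0.249 [-4.96  3.07 14.63] [ 0.587  1.196 -0.03 ] 15.53 [ 0.5414 -0.2678  0.1707]
0.16770000000000002 False 0.246 [-4.99  3.02 17.89] [ 0.736  1.536 -0.051] 15.93 [ 0.5414 -0.2678  0.1707]
0.167 False 0.247 [-6.08  3.68 21.42] [ 0.931  1.762 -0.038] 16.32 [ 0.5415 -0.2678  0.1706]
```

Hard stop at TCP z = 0.1706 (head ≈ 68 mm above the hub) — the collar. Relieve the side force while keeping the push and verify.

```bash
python3 - <<'E'
from cell import *
from h import *
p=np.array([.5411,-.2678]);u=np.array([-.944,.329])
for k in (1,2):
    move_l([*(p+u*.0007*k),.1668],velocity=0.01); sleep(.2)
    s=get_state();print(k,round(s["finger_gap"],3),s["contact_force"].round(2),s["wrist_torque"].round(3),round(s["clock"],2),s["position"].round(4),Ro.from_rotvec(s["eef_rot"]).as_matrix()[:,2].round(4))
for c in("top","side"):
    im=grab_frame(c)["img"][:,:,::-1].copy()
    print(c,[(d["centre"],round(d["score"],2)) for n in("hub","paddle","jar_center","beaker_center","agitator") for d in tip_of(c,n)[:1]])
    cv2.imwrite(f"pics/fin_{c}.png",im)
im=cv2.convertScaleAbs(cv2.imread("pics/fin_side.png")[330:430,320:440],alpha=1.6)
cv2.imwrite("pics/g7.png",cv2.resize(im,None,fx=6,fy=6,interpolation=cv2.INTER_CUBIC))
E
```

```text
1 0.248 [-4.85  3.02 21.24] [0.855 1.475 0.011] 16.77 [ 0.5414 -0.2678  0.1707] [ 0.0039 -0.0026 -1.    ]
2 0.248 [-4.23  2.87 20.42] [ 0.749  1.156 -0.029] 17.23 [ 0.5413 -0.2678  0.1707] [ 0.005  -0.0029 -1.    ]
top [([495.4, 256.5], 0.54), ([161.2, 257.0], 0.93), ([325.6, 205.4], 0.59), ([340.7, 311.7], 0.57), ([509.0, 245.4], 0.98)]
side [([375.8, 382.2], 0.95), ([305.0, 163.5], 0.96), ([306.1, 162.6], 0.63), ([381.8, 354.4], 0.87)]
```

View pics/g7.png

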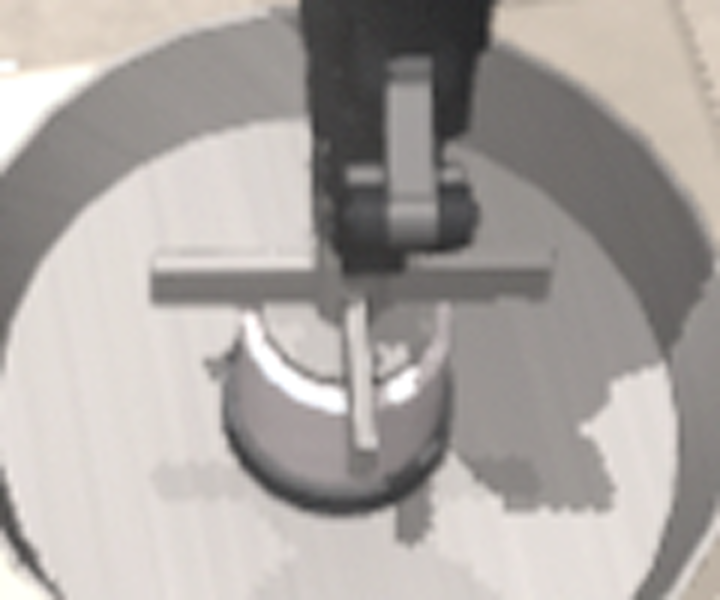

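View pics/fin_side.png

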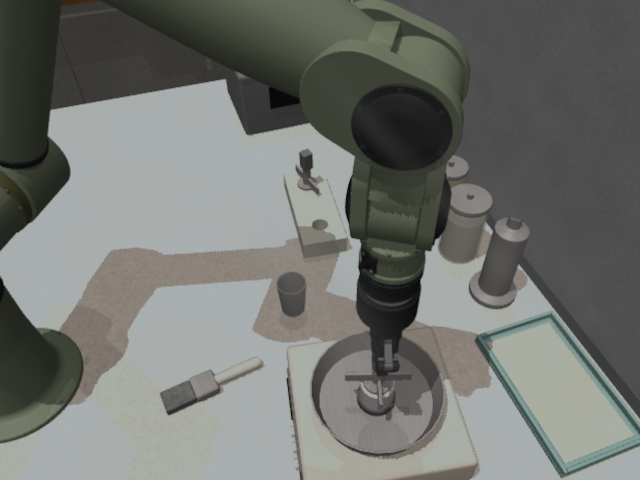

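The collar sits directly on the hub at crop (345,380) with no gap visible. The paddle (305,163) and beaker (290,295) are unmoved, and the push is steady at about 20 N. Handing in.

```bash
python3 - <<'E'
from cell import *
s=get_state();print(s["contact_force"].round(2),s["finger_gap"],s["clock"],s["position"].round(4))
sign_off()
E
```

```text
[-4.1   2.83 20.72] 0.24938579338762384 17.825 [ 0.5413 -0.2678  0.1707]
the job is handed in; nothing more can be done
```

The agitator is fully home in the drive hub. I handed the job in at 17.8 s, still gripping its head (80 N) and pressing down with about 20 N.

- **Insertion:** I took it from the rack and turned it about 3° to match the slots. The first try caught at the foot's shoulder, 5.7 mm in. I backed off, shifted 0.8 mm and it slid in freely.
- **Last checks:** It came to a hard stop with the head about 68 mm above the hub, based on the nominal hub height. Force rose with no further travel, and the picture shows the collar on the hub with no gap. The seat joint cannot be read directly.
- **Remaining side force:** About 5 N of sideways force was left on the tool, reduced but not removed.
- **Other objects:** The paddle and beaker stand where they were. The jar was hidden in the last side view. In the top view it was detected within about 3 pixels of its first position, at a middling score of 0.59.

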